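Knock a plaster mould out of its flask

TASK

Get the stuck plaster mould out of the small aluminium flask: turn the flask over and set it gently, mouth down and well seated between the lips, on the knock-out cradle; then take the punch from the rack and push the mould out from behind through the hole in the flask's bottom until it drops flat onto the cradle's pad. Put the punch back upright in its empty hole in the rack, leave the flask seated mouth down on the cradle, and do not disturb anything else on the bench.

Things in the scene. Friction and masses are not known exactly. Their poses are not given: they have to be found in the camera images.
- flask: flask to empty: rectangular aluminium half-box, 58 mm along its x, 68 along y, 32 high, 0.22 kg; the only box filled with plaster. Origin: centre of its closed bottom, z to the open mouth; starts mouth up on the bench. Walls 8 mm (x sides) and 9.5 mm (y sides); bottom 8 mm thick with a central 24 mm round hole. Pocket 42 x 49 x 24 mm, filled by the mould to 1 mm below the rim. Stands on any side.
- mould: plaster mould stuck in the flask: block 40.5 x 47.5 x 23 mm (x, y, z), 0.10 kg, four tooth shapes on its open face. Origin: centre of the face against the flask's bottom; axes as the flask's. Keyed in: it stays in whichever way the flask is held. Pushing it towards the mouth takes about 10 to 20 N over the first 9 mm, less after; it drops free once pushed 10 to 15 mm.
- cradle: knock-out cradle, fixed: two aluminium walls along its x, 84 mm long, flat tops (ledges) 50 mm up, channel between them 56 mm wide, open-ended, its rubber pad 14 mm up. Lips outside the ledges at y = +-38 mm, flaring out up to 62 mm. Seat flask mouth down, 68 mm across (flask x along cradle x, either way round), bottom then 82 mm up. Foot 100 x 100 x 8 mm. Origin: centre of underside, z up.
- punch: knock-out punch, 0.16 kg: flat-ended steel rod 12 mm thick, 75 mm long; round steel collar of 36 mm diameter from 75 to 81 mm; round dark wooden grip of 24 mm diameter from 81 to 130 mm. Origin: centre of the rod's end, z to the grip. Hangs upright in one of the rack's holes, collar on the rack's top; the tool with the thick round grip and widest round collar.
- rack: wooden tool rack, fixed: 170 mm along its x, 70 wide, 85 high; three 23 mm holes through its 14 mm thick top board, in a row along x at -55, 0 and +55 mm; open front and back below the board. Origin: centre of its underside, z up. A tool hanging in it has its end 10 mm above the bench.
- plaster_knife: bystander hanging in another hole of the rack: knife with a flat dark wooden grip 24 x 16 mm and an oblong bolster 34 x 28 mm; its top is 146 mm above the bench. Origin at the bottom of its axis, z up
- scraper: bystander hanging in another hole of the rack: thin tool with a slim round wooden grip of 14 to 16 mm diameter and a collar of 30 mm; its top is 146 mm above the bench. Origin at the bottom of its axis, z up
- fluid_bottle: bystander: white plastic bottle, 44 mm diameter, 95 mm high; origin under its centre
- wax_jar: bystander: squat glass jar with a steel cap, 54 mm diameter, 50 mm high; origin under its centre
- stone_cast: bystander: plaster cast of a tooth row on a 50 x 56 mm base, 28 mm high; origin under its centre
- flask_lid: bystander: solid aluminium lid plate, 58 x 68 mm, 14 mm high; origin under its centre
- cup: bystander: white plastic cup, 68 mm diameter at the rim, 80 mm high; origin under its centre
- mixing_bowl: bystander: dark rubber bowl, 100 mm diameter at the rim, 55 mm high; origin under its centre
- mounting_plate: bystander: round grey plastic disc, 60 mm diameter, 14 mm high; origin under its centre
- casting_ring: bystander: short steel tube, 44 mm diameter, 40 mm high, standing open on top; origin under its centre
- wax_knife: bystander: small wax knife with a wooden handle and narrow steel blade, 147 mm long, lying flat, 10 mm high; origin under its middle, x to the blade
Mind the look-alikes: they are no part of the job. Leave any orange look-alike of the punch alone.

How it is judged:
By the outcome, as a careful person would: the job done as asked, in the order asked, and still so for the second after the job is handed in, with the robot touching nothing.
It also fails if it takes over 72 s, if anything falls off the work surface, if the arm or the gripper's body presses on something with over 40 N, if the wrist force passes 120 N, or if a joint passes its speed limit or range.

ROBOT

A 6-joint arm with a two-finger parallel gripper is mounted at the origin on the work surface. World frame = base frame: x ahead of the robot, y to its left, z up, the work surface at z = 0. Lengths are in m, angles in rad, forces in N, time in s.
With the tool pointing down it reaches from about 0.35 to 0.975 m from the base axis. Payload 7.1 kg.
Tool frame: the origin (TCP) lies at the very end of the fingers, on their centre line; the grasp point (between the pads) lies 19 mm behind it; z points along the fingers, y is the line along which they close (so a half turn about z gives the same grasp; the last joint's range is limited). The gripper opens to 88 mm and grips with 3 to 60 N. Pads are 20 mm wide; open, the fingers measure 115 mm over their backs; the gripper's body (75 mm by 178 mm) begins 61 mm behind the grasp point.
Start: joints at [1.109, 0.423, 1.63, -0, 1.089, -0.019], TCP at [0.268, 0.565, 0.223] pointing down, gripper open.
Joint ranges: [-3, 3], [-0.9, 2.11], [0.09, 2.58], [-1.31, 4.45], [0.11, 2.69], [-2.54, 2.54]. Speed limits (rad/s): [2.39, 2.39, 3.01, 3.14, 3.14, 3.14].

INTERFACE

Orientations are given as a unit quaternion [x, y, z, w].
In Python, from cell import env, vision, order gives the robot as it stands.
- The arm moves only by the shell command python3 -m inch 'ROWS' [FORCE]. ROWS is JSON, a list that holds one entry, the list of rows, each a list of 7 numbers: the shift along the tool's x, y, z in mm, then the turn, a rotation vector about the tool's x, y, z in degrees, then the opening, from -1 (shut) to 1 (fully open). In form: [[[x, y, z, wx, wy, wz, fingers], ...]]. A call has exactly 8 rows; each row shifts and turns the commanded pose from where the row before left it, along the tool's axes as they then stand; what a row does not reach is not made up. A row lasts 1/12 s, in which the tool goes at most 41.7 mm and 7.16 degrees, less where a joint would pass 70% of its speed; a pose out of reach is approached as far as the arm can. A call with a gripper value outside its range is refused whole. The fingers move at their own pace and stop on an object; FORCE is the grip in N (left out, the last holds). Time passes only in rows, so rows that do not move let the fingers close, or fill a call up. It gives the time, the measured TCP pose, the force, the opening and the grip force at its end, in the units of the state.
- env.get_obs(): the state, without advancing time (a new reading comes with each control period).
- vision.camera(name): name is "scene" or "top" or "wrist"; returns a dict with "pixels" (400x640x3 uint8, red, green, blue), "mtx" (3x3 intrinsics, pixels), "rvec" (rotation vector, rad) and "tvec" (3), from world to camera coordinates, as OpenCV has them. Camera axes: x right, y down, z forward; pixel columns grow to the right and rows downward; lengths in m; the calibration is good to about 2 mm. The wrist camera is an equidistant fisheye: a pixel r from the principal point sees the ray r / f radians off the axis. A picture is of the moment at which its call begins. There is no depth.
- order.finish_job(): hands the job in; it is judged then, once.
The state is a dict: "clock": time; "qpos": joint angles; "joint_vel": joint speeds; "joint_torque": joint torques, N m; "ee_pos": TCP position; "orientation": TCP orientation; "contact_force": force on the tool from outside, world axes, zero at the start; "torque": the same for the moment, N m; "gripper_width": opening from 0.0 (shut) to 1.0 (fully open); "gripper_force": force on a finger pad.
Only numpy, scipy, OpenCV 4.12 (cv2) and the standard library are available. Lean on these libraries where they do the work, as an engineer would, in place of code of your own. Each camera call takes 0.05 s, during which the arm holds its last target. There are 200 camera calls.

## Working session

There is one attempt and no reset: what is moved stays moved. The work goes in short steps, Python scripts to look and compute and a shell command to move; the robot and the scene stay as the last step left them, time stands still between calls to the robot, and variables do not carry over. Pictures are saved under pics/ and viewed, at most 10 in all, crops included, and the job is handed in when it is done.

```bash
ls; mkdir -p pics; cat > h.py <<'E'
import numpy as np, cv2
from cell import env, vision, order
from scipy.spatial.transform import Rotation as R
E
python3 - <<'E'
from h import *
for n in ("scene","top"):
    c=vision.camera(n); cv2.imwrite(f"pics/{n}0.png",c["pixels"][:,:,::-1]); print(n,c["mtx"],c["rvec"],c["tvec"])
    np.savez(f"{n}0.npz",**c)
o=env.get_obs(); print(o)
E
```

```text
pics
scene [[466.89739984   0.         323.66405777]
 [  0.         466.89739984 200.93892182]
 [  0.           0.           1.        ]] [ 1.04994546  2.23411558 -1.1673607 ] [ 0.38443304 -0.21099304  1.62674299]
top [[372.27165652   0.         317.22471383]
 [  0.         372.27165652 201.12295693]
 [  0.           0.           1.        ]] [ 2.12254063 -2.17027356  0.13066039] [0.02740808 0.61044746 1.23872935]
{'clock': 0.1, 'qpos': array([ 1.10900622e+00,  4.23742523e-01,  1.63062355e+00,  2.60630560e-05,
        1.08860104e+00, -1.90424840e-02]), 'joint_vel': array([ 0.00100856, -0.00046655, -0.00145524, -0.0018684 ,  0.00089314,
       -0.0002692 ]), 'joint_torque': array([ 2.40292766e-04, -5.45616961e+01, -2.74327111e+01,  6.45910366e-02,
        1.88912993e-02, -4.69484019e-05]), 'ee_pos': array([0.26753152, 0.56428154, 0.22198919]), 'orientation': array([ 2.19575966e-01,  9.75595163e-01, -6.64716639e-04, -1.74843864e-04]), 'contact_force': array([-0.48933479,  0.00227599, -0.36098218]), 'torque': array([-0.04015619, -0.0972913 , -0.0289796 ]), 'gripper_force': 0.0, 'gripper_width': 0.9992690619221958}
```

View pics/scene0.png

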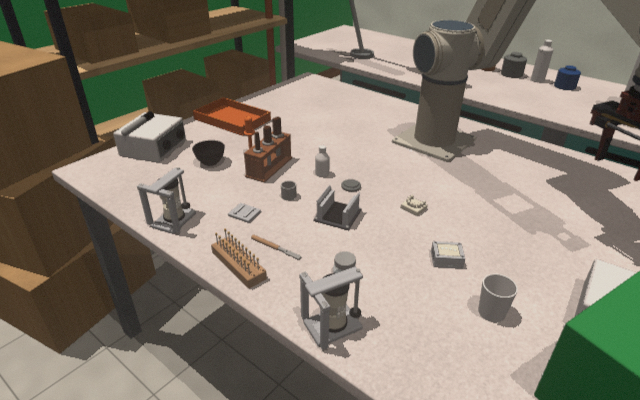

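View pics/top0.png

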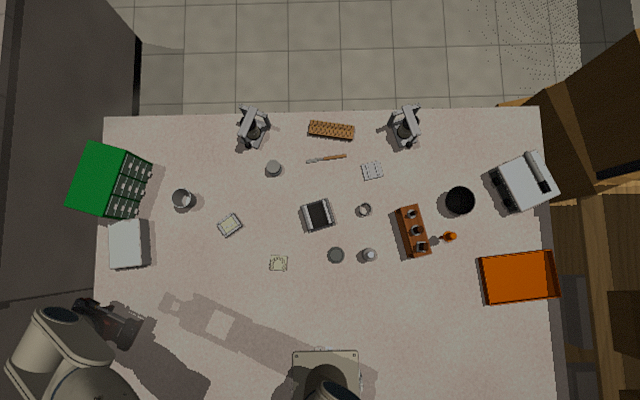

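The top view shows the filled flask at (230,225), the cradle at (317,215), the rack at (411,231) and an orange look-alike at (450,237). The tooth cast is at (278,263). In the scene view the flask is at (448,252), the cradle at (338,207) and the rack at (268,150). Next I'll enlarge these.

```bash
python3 - <<'E'
from h import *
S=np.load("scene0.npz")["pixels"];T=np.load("top0.npz")["pixels"]
def crop(I,u,v,w,h,k):
    p=cv2.resize(I[v:v+h,u:u+w],None,fx=k,fy=k,interpolation=cv2.INTER_CUBIC)[:,:,::-1].copy()
    for i in range(0,w,10): cv2.putText(p,str(u+i),(i*k,8),0,.3,(0,0,255),1); cv2.line(p,(i*k,10),(i*k,14),(0,0,255),1)
    for j in range(0,h,10): cv2.putText(p,str(v+j),(0,j*k+4),0,.3,(255,0,0),1); cv2.line(p,(20,j*k),(24,j*k),(255,0,0),1)
    return p
a=np.hstack([crop(S,236,110,66,75,4),crop(S,308,175,66,75,4),crop(S,420,225,66,75,4)])
b=np.hstack([crop(T,380,195,88,75,3),crop(T,290,180,88,75,3),crop(T,190,185,88,75,3)])
cv2.imwrite("pics/crops.png",np.vstack([a,b])); print(a.shape,b.shape)
E
```

```text
(300, 792, 3) (225, 792, 3)
```

View pics/crops.png

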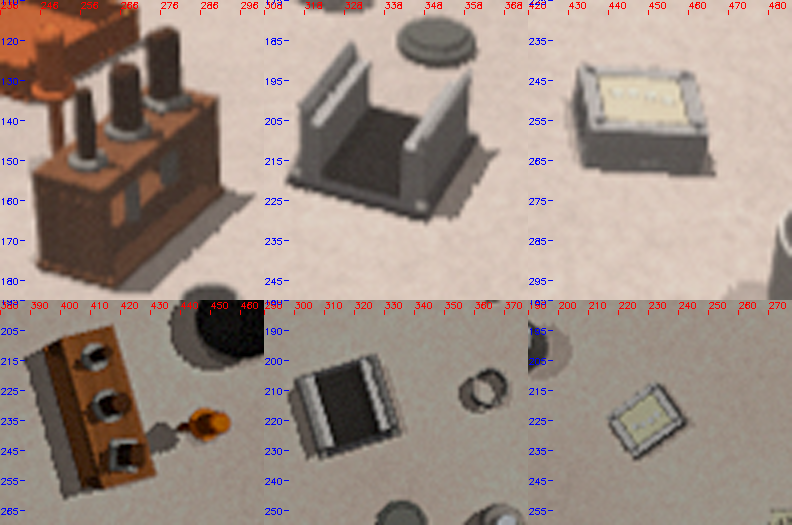

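```bash
cat >> h.py <<'E'
def ray(c,uv,fish=False):
    Rm=cv2.Rodrigues(c["rvec"])[0]; C=-Rm.T@c["tvec"].ravel(); K=c["mtx"]
    d=np.array([(uv[0]-K[0,2])/K[0,0],(uv[1]-K[1,2])/K[1,1],1.])
    if fish:
        r=np.hypot(d[0],d[1]); d=np.array([d[0]/r*np.sin(r),d[1]/r*np.sin(r),np.cos(r)])
    return C,Rm.T@d
def atz(c,uv,z,fish=False):
    C,d=ray(c,uv,fish); return C+d*(z-C[2])/d[2]
def tri(*rs):
    A=0;b=0
    for C,d in rs:
        d=d/np.linalg.norm(d);P=np.eye(3)-np.outer(d,d);A=A+P;b=b+P@C
    x=np.linalg.solve(A,b); return x,[np.linalg.norm(np.cross(x-C,d/np.linalg.norm(d))) for C,d in rs]
def proj(c,X,fish=False):
    p=cv2.Rodrigues(c["rvec"])[0]@np.asarray(X)+c["tvec"].ravel();K=c["mtx"]
    if fish:
        t=np.arctan2(np.hypot(p[0],p[1]),p[2]);h=np.hypot(p[0],p[1])+1e-12;return np.array([K[0,2]+K[0,0]*t*p[0]/h,K[1,2]+K[1,1]*t*p[1]/h])
    return K[:2,:2]@(p[:2]/p[2])+K[:2,2]
E
python3 - <<'E'
from h import *
S=dict(np.load("scene0.npz"));T=dict(np.load("top0.npz"));np.set_printoptions(precision=4,suppress=True)
cs=lambda i,x,y:(([236,308,420][i]+(x-264*i)/4),[110,175,225][i]+y/4)
ct=lambda i,x,y:([380,290,190][i]+(x-264*i)/3,[195,180,185][i]+(y-300)/3)
print("flask top");
for p in [(656,383),(688,421),(636,458),(610,423)]: print(atz(T,ct(2,*p),.032))
print("flask scene")
for p in [(583,67),(690,65),(708,128),(578,117)]: print(atz(S,cs(2,*p),.032))
print("centre tri",tri(ray(T,ct(2,648,421)),ray(S,cs(2,640,94))))
print("cradle foot corners scene",[atz(S,cs(1,*p),.008) for p in [(288,180),(425,218),(480,150)]])
print("cradle top wall tops T (z 62)",[atz(T,ct(1,*p),.062) for p in [(297,378),(318,456),(375,355),(396,432)]])
print("rack collars T z.093",[atz(T,ct(0,*p),.093) for p in [(94,358),(108,410),(124,458)]])
print("rack collars S z.093",[atz(S,cs(0,*p),.093) for p in [(86,157),(127,130),(167,100)]])
print("tops tri",[tri(ray(T,ct(0,*p)),ray(S,cs(0,*q))) for p,q in [((101,354),(84,90)),((118,404),(125,66)),((130,455),(165,30))]])
E
```

```text
flask top
[0.5786 0.3072 0.032 ]
[0.534 0.27  0.032]
[0.493  0.3293 0.032 ]
[0.5337 0.3597 0.032 ]
flask scene
[0.5361 0.2823 0.032 ]
[0.4928 0.3308 0.032 ]
[0.539  0.3642 0.032 ]
[0.5787 0.3021 0.032 ]
centre tri (array([0.5346, 0.3179, 0.0293]), [np.float64(0.0013930632479696083), np.float64(0.001393063247969604)])
cradle foot corners scene [array([ 0.6306, -0.0136,  0.008 ]), array([0.605 , 0.0794, 0.008 ]), array([0.5217, 0.0632, 0.008 ])]
cradle top wall tops T (z 62) [array([0.5927, 0.0687, 0.062 ]), array([0.5046, 0.0467, 0.062 ]), array([ 0.6168, -0.0197,  0.062 ]), array([ 0.5294, -0.041 ,  0.062 ])]
rack collars T z.093 [array([ 0.5532, -0.2935,  0.093 ]), array([ 0.4964, -0.3055,  0.093 ]), array([ 0.4445, -0.3197,  0.093 ])]
rack collars S z.093 [array([ 0.561 , -0.2887,  0.093 ]), array([ 0.5114, -0.2962,  0.093 ]), array([ 0.4559, -0.3082,  0.093 ])]
tops tri [(array([ 0.5539, -0.2904,  0.1432]), [np.float64(0.001971523593206569), np.float64(0.001971523593206307)]), (array([ 0.5005, -0.305 ,  0.1387]), [np.float64(0.00035424363481859685), np.float64(0.00035424363481850746)]), (array([ 0.448 , -0.3129,  0.147 ]), [np.float64(0.0012682682801786371), np.float64(0.0012682682801787983)])]
```

The flask centre measures about (0.535, 0.318, 0.03) with yaw about 38°. The cradle is at about (0.561, 0.014) with yaw about 14°.

There are three candidates for the punch in the rack, given by scene pixels:
- **(257,148):** slim grip, top at 143 mm, so it is the scraper.
- **(267,140):** thick grip, top at 139 mm, which fits the punch's 140 mm.
- **(277,133):** top at 147 mm, so it is the knife.

I'll confirm the middle one from close by. For now I'll go above the flask.

```bash
cat >> h.py <<'E'
def ori(yaw,tilt=0,roll=0):
    """tool y at yaw (deg), pointing down, then tilt about tool y"""
    c,s=np.cos(np.radians(yaw)),np.sin(np.radians(yaw))
    return R.from_matrix(np.array([[s*-1,c,0],[c,s,0],[0,0,-1]]).T)*R.from_euler('y',tilt,degrees=True)
def plan(p,q,n,p0=None,q0=None,grasp=False):
    """rows from the present (or p0,q0) to TCP p, orientation q; grasp: p is the grasp point"""
    o=env.get_obs(); p0=o["ee_pos"] if p0 is None else np.array(p0); q0=R.from_quat(o["orientation"]) if q0 is None else q0
    off=np.array([0,0,.019]) if grasp else np.zeros(3)
    g0=p0-q0.apply(off); g1=np.array(p); w=(q0.inv()*q).as_rotvec()
    P,Q=p0,q0; out=[]
    for i in range(1,n+1):
        Qn=q0*R.from_rotvec(w*i/n); Pn=g0+(g1-g0)*i/n+Qn.apply(off)
        out.append(np.r_[Q.inv().apply(Pn-P)*1000,np.degrees(w/n)]); P,Q=Pn,Qn
    for r in out: print(np.round(r,1).tolist())
E
python3 -c "
from h import *
plan([.535,.317,.25],ori(37.5),14)"; python3 -m inch '[[[0,0,0,0,0,0,1],[0,0,0,0,0,0,1],[0,0,0,0,0,0,1],[0,0,0,0,0,0,1],[0,0,0,0,0,0,1],[0,0,0,0,0,0,1],[0,0,0,0,0,0,1],[0,0,0,0,0,0,1]]]' 45
```

```text
[-24.8, -7.8, -2.0, -0.0, 0.0, 1.9]
[-25.1, -6.9, -2.0, -0.0, 0.0, 1.9]
[-25.3, -6.1, -2.0, -0.0, 0.0, 1.9]
[-25.5, -5.2, -2.0, -0.0, 0.0, 1.9]
[-25.7, -4.4, -2.0, -0.0, 0.0, 1.9]
[-25.8, -3.5, -2.0, -0.0, 0.0, 1.9]
[-25.9, -2.6, -2.0, -0.0, 0.0, 1.9]
[-26.0, -1.7, -2.0, -0.0, 0.0, 1.9]
[-26.0, -0.9, -2.0, -0.0, 0.0, 1.9]
[-26.0, 0.0, -2.0, -0.0, 0.0, 1.9]
[-26.0, 0.9, -2.0, -0.0, 0.0, 1.9]
[-26.0, 1.8, -2.0, -0.0, 0.0, 1.9]
[-25.9, 2.7, -2.0, -0.0, 0.0, 1.9]
[-25.8, 3.5, -2.0, -0.0, 0.0, 1.9]
clock: 0.77
ee_pos: [0.2678, 0.5647, 0.2227]
orientation: [0.22, 0.976, 0.0, -0.0]
contact_force: [-0.6, 0.1, -0.4]
gripper_width: 1.003
gripper_force: 0.0
```

```bash
python3 -m inch '[[[-25,-7.8,-2,0,0,1.9,1],[-25,-6.9,-2,0,0,1.9,1],[-25.3,-6,-2,0,0,1.9,1],[-25.5,-5.2,-2,0,0,1.9,1],[-25.7,-4.4,-2,0,0,1.9,1],[-25.8,-3.5,-2,0,0,1.9,1],[-25.9,-2.6,-2,0,0,1.9,1],[-26,-1.7,-2,0,0,1.9,1]]]' 45 >/dev/null
python3 -m inch '[[[-26,-0.9,-2,0,0,1.9,1],[-26,0,-2,0,0,1.9,1],[-26,1,-2,0,0,1.9,1],[-26,2,-2,0,0,1.9,1],[-26,2.7,-2,0,0,1.9,1],[-26,3.5,-2,0,0,1.9,1],[0,0,0,0,0,0,1],[0,0,0,0,0,0,1]]]'
python3 - <<'E'
from h import *
c=vision.camera("wrist");cv2.imwrite("pics/w1.png",c["pixels"][:,:,::-1]);np.savez("w1.npz",**c);o=env.get_obs();print(o["ee_pos"],o["qpos"],c["mtx"])
print(proj(c,[.535,.317,.032],True), proj(c,[.5614,.0137,.05],True))
E
```

```text
clock: 2.1
ee_pos: [0.5377, 0.3176, 0.2507]
orientation: [0.439, 0.898, 0.0, -0.0]
contact_force: [0.6, 0.3, 0.1]
gripper_width: 1.007
gripper_force: 0.0
[0.53685261 0.31824523 0.25056456] [ 5.15874752e-01  3.92746529e-01  1.60763932e+00  3.62544040e-04
  1.14152675e+00 -1.47352988e-01] [[309.70691629   0.         311.90318547]
 [  0.         309.70691629 199.86740657]
 [  0.           0.           1.        ]]
[310.37549447 171.45193534] [207.26552066 333.78636336]
```

View pics/w1.png

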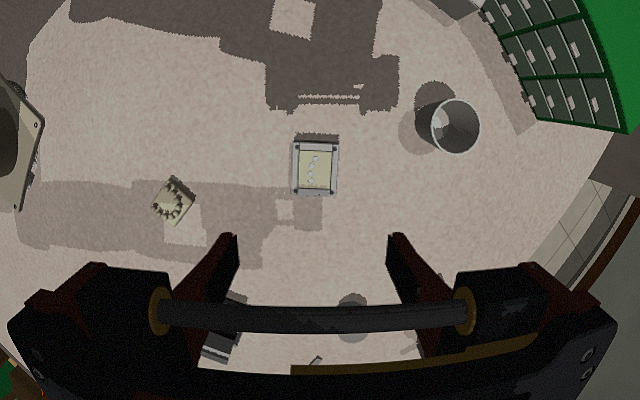

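The wrist view shows the flask (yellow plaster filling) at about (315,168) with its sides parallel to the image. The stone cast is at (172,202) and the cup at (455,125). I'll take sub-pixel corners from the rim and plaster.

```bash
python3 - <<'E'
from h import *
c=dict(np.load("w1.npz"));I=c["pixels"]
u0,v0=280,130;k=9
p=cv2.resize(I[v0:v0+75,u0:u0+70],None,fx=k,fy=k,interpolation=cv2.INTER_CUBIC)[:,:,::-1].copy()[:600]
for i in range(0,70,10): cv2.putText(p,str(u0+i),(i*k,8),0,.35,(0,0,255),1); cv2.line(p,(i*k,10),(i*k,600),(0,0,255),1)
for j in range(0,67,10): cv2.putText(p,str(v0+j),(0,j*k+4),0,.35,(255,0,0),1); cv2.line(p,(20,j*k),(640,j*k),(255,0,0),1)
cv2.imwrite("pics/w1c.png",p)
hsv=cv2.cvtColor(I,cv2.COLOR_RGB2HSV).astype(int);b=I.astype(int)
m=np.zeros(I.shape[:2],np.uint8);m[135:200,285:345]=((b[:,:,0]-b[:,:,2])>35)[135:200,285:345]
n,l,s,ce=cv2.connectedComponentsWithStats(m);j=1+np.argmax(s[1:,4]);print(s[j],ce[j]);
r=cv2.minAreaRect(np.argwhere(l==j)[:,::-1].astype(np.float32));print(r);print(atz(c,r[0],.031,True))
print([atz(c,q,.031,True) for q in cv2.boxPoints(r)])
E
```

```text
Traceback (most recent call last):
ValueError: attempt to get argmax of an empty sequence
```

View pics/w1c.png

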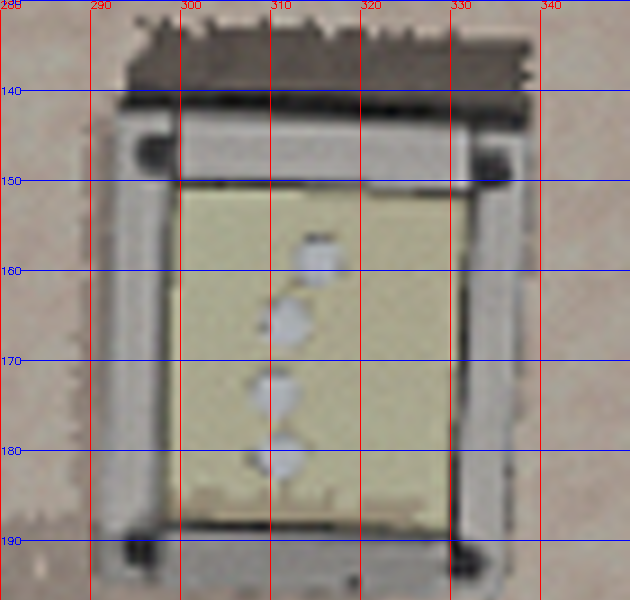

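```bash
python3 - <<'E'
from h import *
c=dict(np.load("w1.npz"));T=dict(np.load("top0.npz"));S=dict(np.load("scene0.npz"))
P=np.array([atz(c,q,.032,True) for q in [(299.3,150.5),(332,151.5),(330.5,189.3),(298.3,188.5)]])
f=lambda d:np.degrees(np.arctan2(d[1],d[0]))
print(P,P.mean(0),[np.linalg.norm(P[i]-P[(i+1)%4]) for i in range(4)],[f(P[(i+1)%4]-P[i]) for i in range(4)])
print(tri(ray(c,(315,170),True),ray(T,(230,225.3)),ray(S,(448,248.5))))
E
```

```text
[[0.50787579 0.32957982 0.032     ]
 [0.54058796 0.35351024 0.032     ]
 [0.56945994 0.31444738 0.032     ]
 [0.53643125 0.29006598 0.032     ]] [0.53858874 0.32190086 0.032     ] [np.float64(0.04053086250122284), np.float64(0.048574662091466735), np.float64(0.04105297812277005), np.float64(0.04875200632099532)] [np.float64(36.187142259720964), np.float64(-53.531303930065064), np.float64(-143.56567383254844), np.float64(125.85450164831772)]
(array([0.5365514 , 0.31937718, 0.03022443]), [np.float64(0.0031850754232929774), np.float64(0.003128769718886582), np.float64(0.0012774284105925107)])
```

```bash
python3 -c "
from h import *
q=ori(36.3,45); d=q.apply([0,0,1]); print(d)
plan(np.array([.5375,.3205,.025])-.09*d,q,8,grasp=True)"
```

```text
[-0.41861653  0.56987735 -0.70710678]
[-5.9, 0.0, 22.5, -0.1, 5.6, 0.2]
[-8.1, 0.0, 21.6, -0.1, 5.6, 0.2]
[-10.2, 0.0, 20.6, -0.1, 5.6, 0.2]
[-12.2, 0.1, 19.3, -0.1, 5.6, 0.2]
[-14.0, 0.1, 17.8, -0.1, 5.6, 0.2]
[-15.7, 0.1, 16.2, -0.1, 5.6, 0.2]
[-17.2, 0.2, 14.4, -0.1, 5.6, 0.2]
[-18.5, 0.2, 12.5, -0.1, 5.6, 0.2]
```

```bash
python3 -m inch '[[[-6,0,22.5,-0.1,5.6,0.2,1],[-8,0,21.6,-0.1,5.6,0.2,1],[-10.2,0,20.6,-0.1,5.6,0.2,1],[-12.2,0,19.3,-0.1,5.6,0.2,1],[-14,0,17.8,-0.1,5.6,0.2,1],[-15.7,0,16.2,-0.1,5.6,0.2,1],[-17.2,0,14.4,-0.1,5.6,0.2,1],[-18.5,0,12.5,-0.1,5.6,0.2,1]]]'
python3 -m inch '[[[0,0,20,0,0,0,1],[0,0,0,0,0,0,1],[0,0,0,0,0,0,1],[0,0,0,0,0,0,1],[0,0,0,0,0,0,1],[0,0,0,0,0,0,1],[0,0,0,0,0,0,1],[0,0,0,0,0,0,1]]]'
python3 -c "
from h import *
q=ori(36.3,45); plan(np.array([.5375,.3205,.025]),q,1,grasp=True); print(env.get_obs()['qpos'])
c=vision.camera('wrist');print(proj(c,[.5375,.3205,.032],True));cv2.imwrite('pics/w2.png',c['pixels'][:,:,::-1]);np.savez('w2.npz',**c)"
```

```text
clock: 2.82
ee_pos: [0.567, 0.2805, 0.075]
orientation: [0.416, 0.825, 0.175, -0.341]
contact_force: [0.8, 0.4, -0.5]
gripper_width: 1.0
gripper_force: 0.0
clock: 3.48
ee_pos: [0.5592, 0.2913, 0.0623]
orientation: [0.417, 0.825, 0.173, -0.339]
contact_force: [-0.5, 0.2, 0.0]
gripper_width: 1.0
gripper_force: 0.0
[-0.3, -0.4, 71.1, 0.1, 0.3, 0.2]
[ 0.14883209  0.84159538  1.54170502  0.71078694  1.27487707 -0.8853234 ]
[311.88280327 215.51952304]
```

```bash
python3 -m inch '[[[0,0,20,0,0,0.2,1],[0,0,20,0,0,0,1],[0,0,15,0,0,0,1],[0,0,10,0,0,0,1],[0,0,5,0,0,0,1],[0,0,0,0,0,0,1],[0,0,0,0,0,0,0.35],[0,0,0,0,0,0,0.2]]]' 45
python3 -m inch '[[[0,0,0,0,0,0,-1],[0,0,0,0,0,0,-1],[0,0,0,0,0,0,-1],[0,0,0,0,0,0,-1],[0,0,0,0,0,0,-1],[0,0,0,0,0,0,-1],[0,0,0,0,0,0,-1],[0,0,0,0,0,0,-1]]]' 45
python3 -c "
from h import *
o=env.get_obs();q=R.from_quat(o['orientation']);print('grasp',o['ee_pos']-q.apply([0,0,.019]),o['torque'])
plan([.5375,.3205,.11],ori(36.3,45),2,grasp=True); print()
plan([.56,.22,.11],ori(21,-45),14,grasp=True,p0=np.array([.5375,.3205,.11])+ori(36.3,45).apply([0,0,.019]),q0=ori(36.3,45))"
```

```text
clock: 4.2
ee_pos: [0.5305, 0.3307, 0.012]
orientation: [0.419, 0.824, 0.173, -0.339]
contact_force: [1.1, -1.1, -0.1]
gripper_width: 0.891
gripper_force: 0.0
clock: 4.87
ee_pos: [0.5304, 0.3307, 0.0119]
orientation: [0.419, 0.824, 0.173, -0.339]
contact_force: [3.1, -2.3, 5.0]
gripper_width: 0.655
gripper_force: 45.0
grasp [0.53823198 0.31991581 0.02539578] [-0.1756828  -0.16540702 -0.12960766]
[30.2, -0.1, -29.7, 0.1, 0.1, -0.0]
[30.2, -0.1, -29.6, 0.1, 0.1, -0.0]

[-6.9, -3.0, -4.9, 0.0, -6.4, 1.2]
[-7.4, -2.9, -4.3, 0.0, -6.4, 1.2]
[-7.9, -2.8, -3.7, 0.0, -6.4, 1.2]
[-8.4, -2.6, -3.0, 0.0, -6.4, 1.2]
[-8.7, -2.5, -2.3, 0.0, -6.4, 1.2]
[-8.9, -2.3, -1.6, 0.0, -6.4, 1.2]
[-9.1, -2.2, -0.8, 0.0, -6.4, 1.2]
[-9.2, -2.1, -0.0, 0.0, -6.4, 1.2]
[-9.2, -1.9, 0.8, 0.0, -6.4, 1.2]
[-9.1, -1.8, 1.6, 0.0, -6.4, 1.2]
[-8.9, -1.6, 2.3, 0.0, -6.4, 1.2]
[-8.6, -1.5, 3.1, 0.0, -6.4, 1.2]
[-8.2, -1.3, 3.8, 0.0, -6.4, 1.2]
[-7.8, -1.2, 4.4, 0.0, -6.4, 1.2]
```

```bash
python3 -m inch '[[[5,0,-5,0,0,0,-1],[12,0,-12,0,0,0,-1],[22,0,-22,0,0,0,-1],[22,0,-22,0,0,0,-1],[-6.9,-3,-4.9,0,-6.4,1.2,-1],[-7.4,-2.9,-4.3,0,-6.4,1.2,-1],[-7.9,-2.8,-3.7,0,-6.4,1.2,-1],[-8.4,-2.6,-3,0,-6.4,1.2,-1]]]'
python3 -m inch '[[[-8.7,-2.5,-2.3,0,-6.4,1.2,-1],[-8.9,-2.3,-1.6,0,-6.4,1.2,-1],[-9.1,-2.2,-0.8,0,-6.4,1.2,-1],[-9.2,-2.1,0,0,-6.4,1.2,-1],[-9.2,-1.9,0.8,0,-6.4,1.2,-1],[-9.1,-1.8,1.6,0,-6.4,1.2,-1],[-8.9,-1.6,2.3,0,-6.4,1.2,-1],[-8.6,-1.5,3.1,0,-6.4,1.2,-1]]]'
python3 -m inch '[[[-8.2,-1.3,3.8,0,-6.4,1.2,-1],[-7.8,-1.2,4.4,0,-6.4,1.2,-1],[0,0,0,0,0,0,-1],[0,0,0,0,0,0,-1],[0,0,0,0,0,0,-1],[0,0,0,0,0,0,-1],[0,0,0,0,0,0,-1],[0,0,0,0,0,0,-1]]]'
python3 -c "
from h import *
o=env.get_obs();q=R.from_quat(o['orientation']);print('grasp',o['ee_pos']-q.apply([0,0,.019]),o['torque'],o['qpos'],q.apply([0,1,0]),q.apply([0,0,1]))
plan([.56,.22,.038],ori(21,-45),1,grasp=True)"
```

```text
clock: 5.53
ee_pos: [0.5393, 0.2954, 0.0936]
orientation: [0.481, 0.861, 0.06, -0.153]
contact_force: [-0.5, 0.3, -3.6]
gripper_width: 0.656
gripper_force: 45.0
clock: 6.2
ee_pos: [0.5595, 0.2242, 0.0961]
orientation: [0.527, 0.801, -0.166, 0.229]
contact_force: [0.4, -0.1, -4.7]
gripper_width: 0.657
gripper_force: 45.0
clock: 6.87
ee_pos: [0.565, 0.2067, 0.0991]
orientation: [0.523, 0.76, -0.217, 0.318]
contact_force: [0.8, 0.4, -3.7]
gripper_width: 0.655
gripper_force: 45.0
grasp [0.56018267 0.21931767 0.11247704] [ 0.66731718  0.32574333 -0.04845236] [ 0.68462823  0.72893415  1.69175079 -0.81958287  1.17815779  0.82765922] [0.93380336 0.35777944 0.0022696 ] [ 0.25570594 -0.66292807 -0.70366245]
[53.5, -0.1, 51.9, 0.1, 0.3, -0.1]
```

```bash
python3 -m inch '[[[16,0,16,0,0.3,0,-1],[14,0,14,0,0,0,-1],[10,0,10,0,0,0,-1],[7,0,7,0,0,0,-1],[4,0,4,0,0,0,-1],[2,0,2,0,0,0,-1],[0,0,0,0,0,0,-1],[0,0,0,0,0,0,-1]]]'
python3 -m inch '[[[0.3,0,0.3,0,0,0,-1],[0.3,0,0.3,0,0,0,-1],[0.3,0,0.3,0,0,0,-1],[0.3,0,0.3,0,0,0,-1],[0,0,0,0,0,0,-1],[0,0,0,0,0,0,-1],[0,0,0,0,0,0,-1],[0,0,0,0,0,0,-1]]]'
python3 -c "
from h import *
o=env.get_obs();q=R.from_quat(o['orientation']);print('grasp',o['ee_pos']-q.apply([0,0,.019]),o['contact_force'])
c=vision.camera('scene');cv2.imwrite('pics/s2.png',c['pixels'][:,:,::-1])"
```

```text
clock: 7.53
ee_pos: [0.5651, 0.2072, 0.0239]
orientation: [0.523, 0.761, -0.216, 0.316]
contact_force: [0.2, 0.6, -4.5]
gripper_width: 0.656
gripper_force: 45.0
clock: 8.2
ee_pos: [0.5651, 0.2072, 0.0232]
orientation: [0.523, 0.761, -0.216, 0.317]
contact_force: [-2.9, 3.1, 6.4]
gripper_width: 0.661
gripper_force: 44.9
grasp [0.56027862 0.21978781 0.0366281 ] [-2.89827068  3.09045217  6.41311481]
```

```bash
python3 -m inch '[[[0,0,0,0,0,0,1],[0,0,0,0,0,0,1],[0,0,0,0,0,0,1],[0,0,-10,0,0,0,1],[0,0,-20,0,0,0,1],[0,0,-30,0,0,0,1],[0,0,-30,0,0,0,1],[0,0,-30,0,0,0,1]]]'
python3 -c "
from h import *
q=ori(21,50);d=q.apply([0,0,1]);t=np.array([.5629,.2129,.035])
o=env.get_obs();Q=R.from_quat(o['orientation']);print('grasp',o['ee_pos']-Q.apply([0,0,.019]))
plan(t-.12*d,q,15,grasp=True)"

```

```text
clock: 8.92
ee_pos: [0.5335, 0.287, 0.1076]
orientation: [0.523, 0.761, -0.217, 0.316]
contact_force: [0.6, -0.3, 0.1]
gripper_width: 0.997
gripper_force: 0.0
grasp [0.52866855 0.29957408 0.12105982]
[-6.2, 0.1, 9.0, 0.0, 6.3, 0.0]
[-7.2, 0.1, 8.1, 0.0, 6.3, 0.0]
[-8.0, 0.1, 7.0, 0.0, 6.3, 0.0]
[-8.7, 0.1, 5.8, 0.0, 6.3, 0.0]
[-9.3, 0.1, 4.6, 0.0, 6.3, 0.0]
[-9.8, 0.1, 3.3, 0.0, 6.3, 0.0]
[-10.1, 0.1, 2.0, 0.0, 6.3, 0.0]
[-10.2, 0.1, 0.6, 0.0, 6.3, 0.0]
[-10.2, 0.1, -0.7, 0.0, 6.3, 0.0]
[-10.1, 0.1, -2.1, 0.0, 6.3, 0.0]
[-9.8, 0.1, -3.4, 0.0, 6.3, 0.0]
[-9.4, 0.1, -4.7, 0.0, 6.3, 0.0]
[-8.8, 0.1, -6.0, 0.0, 6.3, 0.0]
[-8.1, 0.1, -7.1, 0.0, 6.3, 0.0]
[-7.2, 0.1, -8.2, 0.0, 6.3, 0.0]
```

View pics/s2.png

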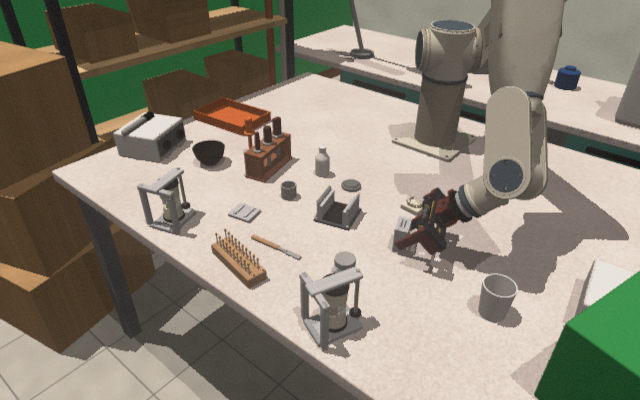

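The scene picture shows the flask standing on its side at about (405,228), with the stone cast behind it at (411,205) and clear. Now I'll swing to the other side.

```bash
python3 -m inch '[[[-6.2,0,9,0,6.3,0,1],[-7.2,0,8.1,0,6.3,0,1],[-8,0,7,0,6.3,0,1],[-8.7,0,5.8,0,6.3,0,1],[-9.3,0,4.6,0,6.3,0,1],[-9.8,0,3.3,0,6.3,0,1],[-10.1,0,2,0,6.3,0,1],[-10.2,0,0.6,0,6.3,0,1]]]' >/dev/null
python3 -m inch '[[[-10.2,0,-0.7,0,6.3,0,1],[-10.1,0,-2.1,0,6.3,0,1],[-9.8,0.5,-3.4,0,6.3,0,1],[-9.4,0.5,-4.7,0,6.3,0,1],[-8.8,0.5,-6,0,6.3,0,1],[-8.1,0,-7.1,0,6.3,0,1],[-7.2,0,-8.2,0,6.3,0,1],[0,0,0,0,0,0,1]]]'
python3 -c "
from h import *
q=ori(21,50);t=np.array([.5629,.2129,.035])
c=vision.camera('wrist');cv2.imwrite('pics/w3.png',c['pixels'][:,:,::-1]);np.savez('w3.npz',**c)
x=np.array([-.358,.934,0]);y=np.array([.934,.358,0]);b=t+[0,0,.0335]-x*.018
print([proj(c,b+a*x+e*y,True).round(1) for a,e in [(0,-.029),(0,.029),(.032,.029),(.032,-.029)]])
plan(t,q,1,grasp=True)"

```

```text
clock: 10.25
ee_pos: [0.5926, 0.1366, 0.0973]
orientation: [0.515, 0.747, 0.239, -0.347]
contact_force: [-0.9, 0.5, -0.4]
gripper_width: 0.997
gripper_force: 0.0
[array([273.7, 188.8]), array([348.8, 188.4]), array([346., 157.]), array([276.3, 157.3])]
[4.7, -0.7, 120.9, 0.1, 0.5, -0.2]
```

View pics/w3.png

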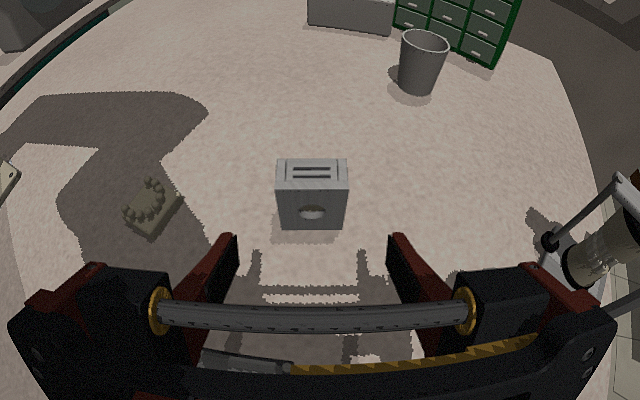

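The flask stands as predicted: top corners at (275,190), (349,188) and (347,158), with its holed bottom facing the tool. Now I'll grasp it.

```bash
python3 -m inch '[[[4.7,-0.7,20,0,0.5,-0.2,1],[0,0,25,0,0,0,1],[0,0,25,0,0,0,1],[0,0,20,0,0,0,1],[0,0,15,0,0,0,1],[0,0,10,0,0,0,1],[0,0,5,0,0,0,1],[0,0,0,0,0,0,0.5]]]' 45
python3 -m inch '[[[0,0,0,0,0,0,0.2],[0,0,0,0,0,0,-1],[0,0,0,0,0,0,-1],[0,0,0,0,0,0,-1],[0,0,0,0,0,0,-1],[0,0,0,0,0,0,-1],[0,0,0,0,0,0,-1],[0,0,0,0,0,0,-1]]]' 45
python3 - <<'E'
from h import *
o=env.get_obs();q=R.from_quat(o['orientation']);g=o['ee_pos']-q.apply([0,0,.019]);print('grasp',g,q.apply([0,1,0]),np.degrees(np.arccos(-q.apply([0,0,1])[2])))
q1=ori(14,-40); g1=np.array([g[0],g[1],.15])
plan(g1,q,3,grasp=True);print()
plan([.5525,.11,.16],q1,14,grasp=True,p0=g1+q.apply([0,0,.019]),q0=q)
E
```

```text
clock: 10.97
ee_pos: [0.5565, 0.2296, 0.0256]
orientation: [0.511, 0.749, 0.24, -0.348]
contact_force: [0.2, -0.9, 0.3]
gripper_width: 0.957
gripper_force: 0.0
clock: 11.63
ee_pos: [0.5579, 0.2279, 0.0262]
orientation: [0.512, 0.748, 0.24, -0.347]
contact_force: [1.2, -4.8, 5.7]
gripper_width: 0.658
gripper_force: 45.0
grasp [0.56306082 0.21436112 0.038393  ] [0.93280696 0.36034796 0.00453037] 49.93142080087765
[28.5, 0.2, -23.9, 0.0, 0.0, 0.0]
[28.5, 0.2, -23.9, 0.0, 0.0, 0.0]
[28.5, 0.2, -23.9, 0.0, 0.0, 0.0]

[-5.9, -3.4, -5.7, -0.0, -6.4, 0.6]
[-6.5, -3.3, -5.2, -0.0, -6.4, 0.6]
[-7.1, -3.3, -4.7, -0.0, -6.4, 0.6]
[-7.6, -3.2, -4.1, -0.0, -6.4, 0.6]
[-8.0, -3.2, -3.5, -0.0, -6.4, 0.6]
[-8.4, -3.1, -2.8, -0.0, -6.4, 0.6]
[-8.7, -3.1, -2.1, -0.0, -6.4, 0.6]
[-8.9, -3.0, -1.4, -0.0, -6.4, 0.6]
[-9.0, -2.9, -0.6, -0.0, -6.4, 0.6]
[-9.1, -2.9, 0.2, -0.0, -6.4, 0.6]
[-9.0, -2.8, 1.0, -0.0, -6.4, 0.6]
[-8.9, -2.7, 1.7, -0.0, -6.4, 0.6]
[-8.7, -2.7, 2.5, -0.0, -6.4, 0.6]
[-8.4, -2.6, 3.2, -0.0, -6.4, 0.6]
```

```bash
python3 - <<'E'
from h import *
o=env.get_obs();q=R.from_quat(o['orientation']);g=o['ee_pos']-q.apply([0,0,.019])
g1=np.array([g[0],g[1],.08]);plan(g1,q,1,grasp=True);print()
plan([.585,-.08,.25],ori(14,15),10,grasp=True,p0=g1+q.apply([0,0,.019]),q0=q)
E
```

```text
[31.8, 0.2, -26.8, 0.0, 0.0, 0.0]

[-6.3, -8.4, -32.6, -0.4, -3.5, 0.6]
[-8.4, -8.1, -32.3, -0.4, -3.5, 0.6]
[-10.4, -7.8, -31.8, -0.4, -3.5, 0.6]
[-12.4, -7.5, -31.3, -0.4, -3.5, 0.6]
[-14.4, -7.2, -30.6, -0.4, -3.5, 0.6]
[-16.3, -6.8, -29.8, -0.4, -3.5, 0.6]
[-18.1, -6.4, -28.8, -0.4, -3.5, 0.6]
[-19.9, -6.1, -27.8, -0.4, -3.5, 0.6]
[-21.7, -5.7, -26.6, -0.4, -3.5, 0.6]
[-23.3, -5.3, -25.3, -0.4, -3.5, 0.6]
```

```bash
python3 -m inch '[[[4,0,-3,0,0,0,-1],[10,0,-8,0,0,0,-1],[18,0.2,-16,0,0,0,-1],[-6.3,-8.4,-32.6,-0.4,-3.5,0.6,-1],[-8.4,-8.1,-32.3,-0.4,-3.5,0.6,-1],[-10.4,-7.8,-31.8,-0.4,-3.5,0.6,-1],[-12.4,-7.5,-31.3,-0.4,-3.5,0.6,-1],[-14.4,-7.2,-30.6,-0.4,-3.5,0.6,-1]]]' >/dev/null
python3 -m inch '[[[-16.3,-6.8,-29.8,-0.4,-3.5,0.6,-1],[-18,-6.4,-28.8,-0.4,-3.5,0.6,-1],[-20,-6,-27.8,-0.4,-3.5,0.6,-1],[-21.7,-5.7,-26.6,-0.4,-3.5,0.6,-1],[-23.3,-5.3,-25.3,-0.4,-3.5,0.6,-1],[0,0,0,0,0,0,-1],[0,0,0,0,0,0,-1],[0,0,0,0,0,0,-1]]]'
python3 - <<'E'
from h import *
c=vision.camera('wrist');np.savez('w4.npz',**c)
uv=proj(c,[.561,.0137,.05],True);u0,v0=(uv-[66,50]).astype(int);print(uv);k=6
I=c['pixels'];p=cv2.resize(I[v0:v0+100,u0:u0+133],None,fx=k,fy=k,interpolation=cv2.INTER_CUBIC)[:,:,::-1].copy()
for i in range(-u0%10,133,10): cv2.putText(p,str(u0+i),(i*k,8),0,.35,(0,0,255),1); cv2.line(p,(i*k,10),(i*k,600),(0,0,255),1)
for j in range(-v0%10,100,10): cv2.putText(p,str(v0+j),(0,j*k+4),0,.35,(255,0,0),1); cv2.line(p,(20,j*k),(800,j*k),(255,0,0),1)
cv2.imwrite('pics/w4c.png',p)
E
```

```text
clock: 12.97
ee_pos: [0.582, -0.0741, 0.2311]
orientation: [0.61, 0.782, 0.082, -0.102]
contact_force: [-0.2, -0.0, -3.9]
gripper_width: 0.658
gripper_force: 45.0
[312.15505395 142.2826683 ]
```

View pics/w4c.png

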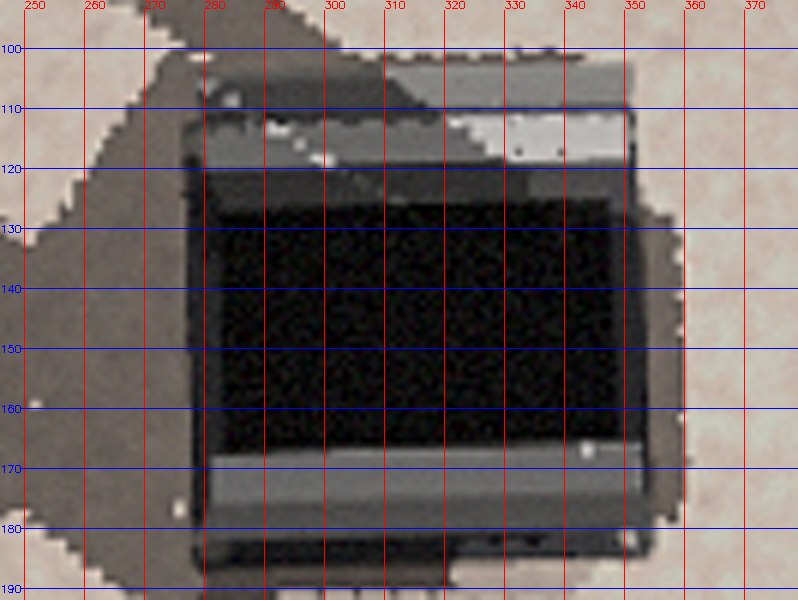

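The cradle seen from the wrist camera: the far ledge is the strip at v 111–119 and the near ledge is at v 167–175, both spanning u about 280–352. The dark pad lies between them.

```bash
python3 - <<'E'
from h import *
c=dict(np.load('w4.npz'));np.set_printoptions(precision=4,suppress=True)
A=lambda u,v:atz(c,(u,v),.05,True)
fl,fr,nl,nr=A(280,120.2),A(350,118.6),A(281,168.2),A(352,165.7)
m=(fl+fr+nl+nr)/4;d=(fr+nr-fl-nl)/2;e=(fl+fr-nl-nr)/2
print(fl,fr,nl,nr,'centre',m,np.linalg.norm(d),np.degrees(np.arctan2(d[1],d[0])),np.linalg.norm(e),np.degrees(np.arctan2(e[1],e[0])))
ol=[A(300,111.8),A(330,111),A(300,175.3),A(330,174.6)];print('lip mid',sum(ol)/4, np.linalg.norm(ol[0]+ol[1]-ol[2]-ol[3])/2)
T=dict(np.load('top0.npz'));S=dict(np.load('scene0.npz'))
for X in (fl,fr,nl,nr): print(proj(T,X),proj(S,X))
o=env.get_obs();print(o['ee_pos'])
E
```

```text
[0.5177 0.0306 0.05  ] [0.5974 0.0527 0.05  ] [ 0.5332 -0.0245  0.05  ] [ 0.6127 -0.0015  0.05  ] centre [0.5653 0.0143 0.05  ] 0.08277588951742682 15.832738191718287 0.05677439551306917 105.74125119387122
lip mid [0.5643 0.0141 0.05  ] 0.07570610116620459
[312.8285 228.1998] [353.8294 194.4981]
[305.8688 204.9519] [342.313  210.8967]
[328.9978 223.2597] [334.1014 189.6339]
[321.6658 200.1388] [322.0296 205.6174]
[ 0.5819 -0.0738  0.2306]
```

```bash
python3 - <<'E'
from h import *
plan([.5628,.0184,.13],ori(15.3,-40),10,grasp=True)
E
```

```text
[4.7, 0.4, 14.0, -0.0, -5.5, -0.1]
[6.0, 0.4, 13.3, -0.0, -5.5, -0.1]
[7.2, 0.4, 12.5, -0.0, -5.5, -0.1]
[8.4, 0.4, 11.6, -0.0, -5.5, -0.1]
[9.4, 0.4, 10.5, -0.0, -5.5, -0.1]
[10.4, 0.5, 9.4, -0.0, -5.5, -0.1]
[11.3, 0.5, 8.2, -0.0, -5.5, -0.1]
[12.0, 0.5, 6.9, -0.0, -5.5, -0.1]
[12.6, 0.5, 5.5, -0.0, -5.5, -0.1]
[13.1, 0.6, 4.1, -0.0, -5.5, -0.1]
```

```bash
python3 -m inch '[[[4.7,0.4,14,0,-5.5,-0.1,-1],[6,0.4,13.3,0,-5.5,-0.1,-1],[7.2,0.4,12.5,0,-5.5,-0.1,-1],[8.4,0.4,11.6,0,-5.5,-0.1,-1],[9.4,0.4,10.5,0,-5.5,-0.1,-1],[10.4,0.5,9.4,0,-5.5,-0.1,-1],[11.3,0.5,8.2,0,-5.5,-0.1,-1],[12,0.5,6.9,0,-5.5,-0.1,-1]]]' >/dev/null
python3 -m inch '[[[12.6,0.5,5.5,0,-5.5,-0.1,-1],[13.1,0.6,4.1,0,-5.5,-0.1,-1],[0,0,0,0,0,0,-1],[0,0,0,0,0,0,-1],[0,0,0,0,0,0,-1],[0,0,0,0,0,0,-1],[0,0,0,0,0,0,-1],[0,0,0,0,0,0,-1]]]'
python3 - <<'E'
from h import *
o=env.get_obs();q=R.from_quat(o['orientation']);print(o['ee_pos']-q.apply([0,0,.019]),np.degrees(np.arccos(-q.apply([0,0,1])[2])),q.apply([0,1,0]))
plan([.5628,.0184,.067],ori(15.3,-40),1,grasp=True)
c=vision.camera('scene');t=vision.camera('top')
a=cv2.resize(c['pixels'][165:240,300:400],None,fx=6,fy=6);cv2.imwrite('pics/s4.png',a[:,:,::-1])
E
```

```text
clock: 14.35
ee_pos: [0.5682, 0.0047, 0.1171]
orientation: [0.573, 0.744, -0.207, 0.273]
contact_force: [-0.2, 0.3, -3.8]
gripper_width: 0.655
gripper_force: 45.0
[0.56496348 0.01647706 0.1316139 ] 40.02957559670653 [0.96646282 0.25676359 0.00469827]
[43.4, -1.9, 47.9, -0.1, 0.0, -0.5]
```

View pics/s4.png

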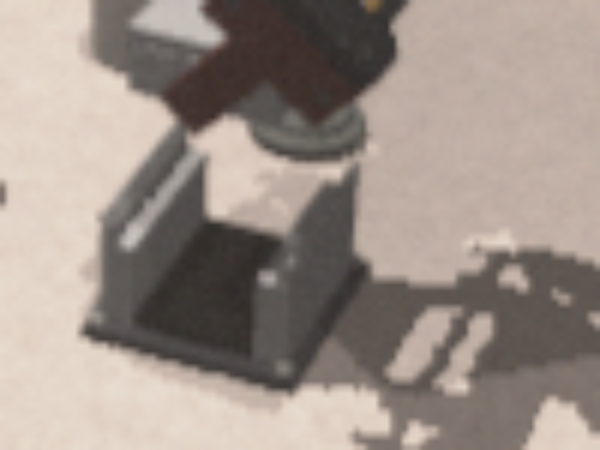

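The flask is held above the cradle with its hole up. Lowering in two stages.

```bash
python3 -m inch '[[[10,-1.9,11,0,0,-0.5,-1],[10,0,11,0,0,0,-1],[9,0,10,0,0,0,-1],[7,0,8,0,0,0,-1],[5,0,5,0,0,0,-1],[2.4,0,2.9,0,0,0,-1],[0,0,0,0,0,0,-1],[0,0,0,0,0,0,-1]]]'
python3 -m inch '[[[0.6,0,0.8,0,0,0,-1],[0.6,0,0.8,0,0,0,-1],[0.4,0,0.5,0,0,0,-1],[0.3,0,0.4,0,0,0,-1],[0,0,0,0,0,0,-1],[0,0,0,0,0,0,-1],[0,0,0,0,0,0,-1],[0,0,0,0,0,0,-1]]]'
python3 - <<'E'
from h import *
o=env.get_obs();q=R.from_quat(o['orientation']);print(o['ee_pos']-q.apply([0,0,.019]),o['contact_force'],o['torque'])
E
```

```text
clock: 15.12
ee_pos: [0.5652, 0.0073, 0.0514]
orientation: [0.569, 0.748, -0.209, 0.272]
contact_force: [0.5, -0.4, -4.0]
gripper_width: 0.655
gripper_force: 45.0
clock: 15.78
ee_pos: [0.5654, 0.0072, 0.0486]
orientation: [0.569, 0.747, -0.209, 0.272]
contact_force: [-0.5, 1.2, 1.7]
gripper_width: 0.661
gripper_force: 45.0
[0.56213975 0.01903996 0.06316161] [-0.52529507  1.1730027   1.73261351] [ 0.34899229  0.31581512 -0.08626122]
```

```bash
python3 -m inch '[[[0,0,0,0,0,0,0.75],[0,0,0,0,0,0,1],[0,0,0,0,0,0,1],[0,0,-10,0,0,0,1],[0,0,-30,0,0,0,1],[0,0,-35,0,0,0,1],[0,0,-35,0,0,0,1],[0,0,-35,0,0,0,1]]]'
python3 - <<'E'
from h import *
c=vision.camera('scene')
np.savez('s5.npz',**c)
plan([.505,-.305,.30],ori(-78),24)
E
```

```text
clock: 16.45
ee_pos: [0.5399, 0.0984, 0.1608]
orientation: [0.569, 0.748, -0.209, 0.271]
contact_force: [0.5, -0.5, 0.2]
gripper_width: 0.999
gripper_force: 0.0
[-15.9, -6.0, 5.9, 1.4, 1.3, 3.7]
[-16.3, -4.8, 5.7, 1.4, 1.3, 3.7]
[-16.7, -3.6, 5.4, 1.4, 1.3, 3.7]
[-17.0, -2.4, 5.1, 1.4, 1.3, 3.7]
[-17.3, -1.2, 4.8, 1.4, 1.3, 3.7]
[-17.4, 0.1, 4.4, 1.4, 1.3, 3.7]
[-17.5, 1.3, 4.0, 1.4, 1.3, 3.7]
[-17.4, 2.5, 3.6, 1.4, 1.3, 3.7]
[-17.3, 3.7, 3.1, 1.4, 1.3, 3.7]
[-17.1, 4.9, 2.7, 1.4, 1.3, 3.7]
[-16.8, 6.1, 2.2, 1.4, 1.3, 3.7]
[-16.4, 7.2, 1.6, 1.4, 1.3, 3.7]
[-15.9, 8.3, 1.1, 1.4, 1.3, 3.7]
[-15.4, 9.3, 0.5, 1.4, 1.3, 3.7]
[-14.7, 10.3, -0.0, 1.4, 1.3, 3.7]
[-14.0, 11.2, -0.6, 1.4, 1.3, 3.7]
[-13.2, 12.1, -1.2, 1.4, 1.3, 3.7]
[-12.4, 12.9, -1.8, 1.4, 1.3, 3.7]
[-11.5, 13.6, -2.3, 1.4, 1.3, 3.7]
[-10.5, 14.3, -2.9, 1.4, 1.3, 3.7]
[-9.5, 14.8, -3.5, 1.4, 1.3, 3.7]
[-8.5, 15.3, -4.0, 1.4, 1.3, 3.7]
[-7.4, 15.7, -4.6, 1.4, 1.3, 3.7]
[-6.2, 16.1, -5.1, 1.4, 1.3, 3.7]
```

```bash
python3 -m inch '[[[-16,-6,6,1.4,1.3,3.7,1],[-16.3,-4.8,5.7,1.4,1.3,3.7,1],[-16.7,-3.6,5.4,1.4,1.3,3.7,1],[-17,-2.4,5.1,1.4,1.3,3.7,1],[-17.3,-1.2,4.8,1.4,1.3,3.7,1],[-17.4,0,4.4,1.4,1.3,3.7,1],[-17.5,1.3,4,1.4,1.3,3.7,1],[-17.4,2.5,3.6,1.4,1.3,3.7,1]]]'
python3 -m inch '[[[-17.3,3.7,3.1,1.4,1.3,3.7,1],[-17.1,4.9,2.7,1.4,1.3,3.7,1],[-16.8,6,2.2,1.4,1.3,3.7,1],[-16.4,7.2,1.6,1.4,1.3,3.7,1],[-16,8.3,1.1,1.4,1.3,3.7,1],[-15.4,9.3,0.5,1.4,1.3,3.7,1],[-14.7,10.3,0,1.4,1.3,3.7,1],[-14,11.2,-0.6,1.4,1.3,3.7,1]]]' >/dev/null
python3 -m inch '[[[-13.2,12,-1.2,1.4,1.3,3.7,1],[-12.4,13,-1.8,1.4,1.3,3.7,1],[-11.5,13.6,-2.3,1.4,1.3,3.7,1],[-10.5,14.3,-3,1.4,1.3,3.7,1],[-9.5,14.8,-3.5,1.4,1.3,3.7,1],[-8.5,15.3,-4,1.4,1.3,3.7,1],[-7.4,15.7,-4.6,1.4,1.3,3.7,1],[-6.2,16,-5,1.4,1.3,3.7,1]]]'
python3 - <<'E'
from h import *
c=vision.camera('wrist');np.savez('w5.npz',**c)
s=vision.camera('scene');t=vision.camera('top');np.savez('s6.npz',**s);np.savez('t6.npz',**t)
def crop(I,u0,v0,w,h,k,step=10):
    p=cv2.resize(I[v0:v0+h,u0:u0+w],None,fx=k,fy=k,interpolation=cv2.INTER_CUBIC)[:,:,::-1].copy()
    for i in range(-u0%step,w,step): cv2.putText(p,str(u0+i),(i*k,8),0,.35,(0,0,255),1); cv2.line(p,(i*k,10),(i*k,14),(0,0,255),1)
    for j in range(-v0%step,h,step): cv2.putText(p,str(v0+j),(0,j*k+4),0,.35,(255,0,0),1); cv2.line(p,(20,j*k),(24,j*k),(255,0,0),1)
    return p
uv=proj(c,[.5,-.305,.13],True).astype(int);print(uv)
a=crop(c['pixels'],uv[0]-75,max(uv[1]-75,0),150,150,4)
b=np.vstack([crop(s['pixels'],310,165,66,75,3),crop(s['pixels'],236,110,66,125,3)])
cv2.imwrite('pics/w5c.png',np.hstack([a,b])); o=env.get_obs();print(o['ee_pos'],o['qpos'])
E
```

```text
clock: 17.17
ee_pos: [0.5281, -0.039, 0.2053]
orientation: [0.781, 0.574, -0.151, 0.191]
contact_force: [0.8, -0.4, -0.4]
gripper_width: 0.999
gripper_force: 0.0
clock: 18.5
ee_pos: [0.5041, -0.3115, 0.2935]
orientation: [0.995, 0.104, -0.005, -0.009]
contact_force: [-0.7, -0.4, -0.3]
gripper_width: 1.001
gripper_force: 0.0
[307 183]
[ 0.50384284 -0.31215142  0.2931818 ] [-0.57771763  0.31247185  1.62329657  0.00605095  1.22475177  0.78237393]
```

View pics/w5c.png

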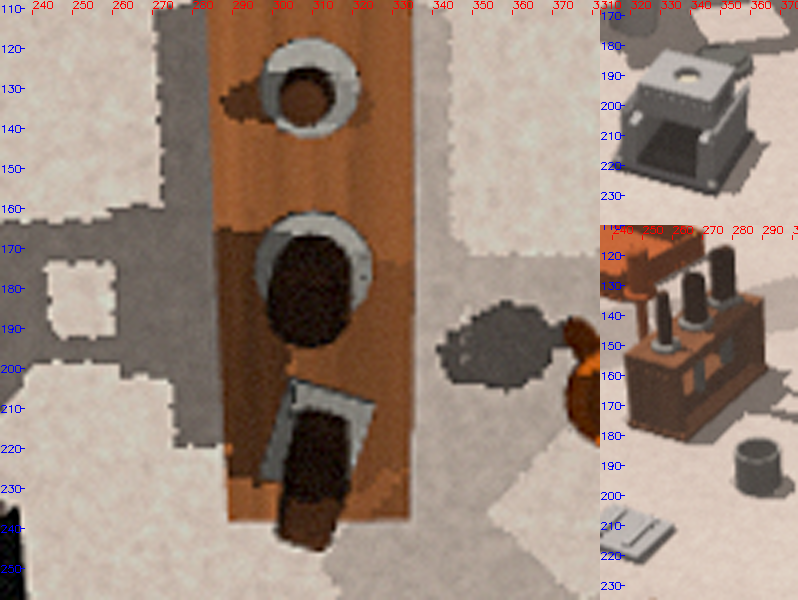

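The middle tool at (310,180) has the widest round collar and a thick round grip, so it is the punch. The one at (307,130) is slim-gripped and the one at (308,225) has an oblong bolster. The orange look-alike stays off at (375,200). The flask sits level between the lips with its hole up.

```bash
python3 - <<'E'
from h import *
np.set_printoptions(precision=4,suppress=True)
c=dict(np.load('w5.npz'));s=dict(np.load('s6.npz'))
print('collar',atz(c,(310.6,174.9),.091,True),'top',atz(c,(309.2,184.8),.14,True))
print('tri top', tri(ray(c,(309.2,184.8),True),ray(s,(267,127))))
L=[atz(c,q,.085,True) for q in [(283.5,110),(289,236),(335.3,110),(334.5,236)]];print(L)
for a,b in ((0,1),(2,3)): d=L[a]-L[b];print(np.degrees(np.arctan2(d[1],d[0])))
print('holes',atz(c,(308,130),.09,True))
# flask hole from scene: crop px (689,74)->
u=(310+(689-600)/3,165+74/3);print('flask hole',atz(s,u,.082),'corners',[atz(s,(310+(x-600)/3,165+y/3),.082) for x,y in [(672,48),(745,70),(711,104),(632,85)]])
t=dict(np.load('t6.npz'));print(proj(t,[.564,.0142,.082]))
E
```

```text
collar [ 0.5017 -0.307   0.091 ] top [ 0.502  -0.3066  0.14  ]
tri top (array([ 0.501 , -0.3065,  0.1368]), [np.float64(0.00024787198330997754), np.float64(0.0002478719833100375)])
[array([ 0.5714, -0.2595,  0.085 ]), array([ 0.4144, -0.2962,  0.085 ]), array([ 0.5839, -0.3195,  0.085 ]), array([ 0.4271, -0.3544,  0.085 ])]
13.137388038236974
12.543260725744346
holes [ 0.554 -0.293  0.09 ]
flask hole [0.563  0.0164 0.082 ] corners [array([ 0.5393, -0.021 ,  0.082 ]), array([0.5265, 0.0496, 0.082 ]), array([0.5875, 0.0586, 0.082 ]), array([ 0.6081, -0.0102,  0.082 ])]
[317.246  213.5111]
```

```bash
python3 - <<'E'
from h import *
plan([.5015,-.3067,.150],ori(-77.2),1)
E
```

```text
[0.2, -3.3, 143.3, -1.0, 0.5, -0.8]
```

```bash
python3 -m inch '[[[0.2,-3.3,25,-1,0.5,-0.8,0.2],[0,0,30,0,0,0,0],[0,0,30,0,0,0,0],[0,0,25,0,0,0,0],[0,0,18,0,0,0,0],[0,0,10,0,0,0,0],[0,0,5.3,0,0,0,0],[0,0,0,0,0,0,0]]]' 55
python3 -c "
from h import *
plan([.5015,-.3067,.094],ori(-77.2),1)"
```

```text
clock: 19.32
ee_pos: [0.5031, -0.3064, 0.1487]
orientation: [0.994, 0.113, -0.001, -0.001]
contact_force: [-0.3, -0.1, 0.6]
gripper_width: 0.503
gripper_force: 0.0
[-1.5, 0.1, 54.7, -0.1, 0.1, 0.1]
```

```bash
python3 -m inch '[[[-1.5,0,14,-0.1,0.1,0.1,0],[0,0,18,0,0,0,0],[0,0,12,0,0,0,0],[0,0,7,0,0,0,0],[0,0,3.5,0,0,0,0],[0,0,0,0,0,0,0],[0,0,0,0,0,0,-1],[0,0,0,0,0,0,-1]]]' 55
python3 -m inch '[[[0,0,0,0,0,0,-1],[0,0,0,0,0,0,-1],[0,0,0,0,0,0,-1],[0,0,0,0,0,0,-1],[0,0,-1,0,0,0,-1],[0,0,-3,0,0,0,-1],[0,0,-6,0,0,0,-1],[0,0,-10,0,0,0,-1]]]' 55
```

```text
clock: 19.98
ee_pos: [0.5024, -0.3081, 0.0958]
orientation: [0.994, 0.111, 0.001, 0.001]
contact_force: [-0.0, 0.7, 1.1]
gripper_width: 0.386
gripper_force: 0.0
clock: 20.65
ee_pos: [0.5011, -0.3074, 0.1146]
orientation: [0.994, 0.111, -0.0, -0.0]
contact_force: [0.1, -0.3, -1.6]
gripper_width: 0.264
gripper_force: 55.0
```

```bash
python3 -m inch '[[[0,0,-20,0,0,0,-1],[0,0,-25,0,0,0,-1],[0,0,-25,0,0,0,-1],[0,0,-20,0,0,0,-1],[0,0,-12,0,0,0,-1],[0,0,-5,0,0,0,-1],[0,0,0,0,0,0,-1],[0,0,0,0,0,0,-1]]]'
python3 -c "
from h import *
plan([.5635,.015,.2],ori(-77.2),14)"
```

```text
clock: 21.32
ee_pos: [0.5013, -0.3074, 0.2213]
orientation: [0.994, 0.111, 0.0, 0.0]
contact_force: [-0.7, 0.1, -2.2]
gripper_width: 0.267
gripper_force: 55.0
[9.4, -21.5, 1.5, 0.0, -0.0, -0.0]
[9.4, -21.5, 1.5, 0.0, -0.0, -0.0]
[9.4, -21.5, 1.5, 0.0, -0.0, -0.0]
[9.4, -21.5, 1.5, 0.0, -0.0, -0.0]
[9.4, -21.5, 1.5, 0.0, -0.0, -0.0]
[9.4, -21.5, 1.5, 0.0, -0.0, -0.0]
[9.4, -21.5, 1.5, 0.0, -0.0, -0.0]
[9.4, -21.5, 1.5, 0.0, -0.0, -0.0]
[9.4, -21.5, 1.5, 0.0, -0.0, -0.0]
[9.4, -21.5, 1.5, 0.0, -0.0, -0.0]
[9.4, -21.5, 1.5, 0.0, -0.0, -0.0]
[9.4, -21.5, 1.5, 0.0, -0.0, -0.0]
[9.4, -21.5, 1.5, 0.0, -0.0, -0.0]
[9.4, -21.5, 1.5, 0.0, -0.0, -0.0]
```

```bash
python3 -m inch '[[[9,-21,0,0,0,0,-1],[17,-38,0,0,0,0,-1],[17,-38,0,0,0,0,-1],[17,-38,0,0,0,0,-1],[17,-38,3,0,0,0,-1],[17,-38,6,0,0,0,-1],[17,-38,6,0,0,0,-1],[12.6,-30,4,0,0,0,-1]]]'
python3 -m inch '[[[6,-16,1,0,0,0,-1],[2,-6,1,0,0,0,-1],[0,0,0,0,0,0,-1],[0,0,0,0,0,0,-1],[0,0,0,0,0,0,-1],[0,0,0,0,0,0,-1],[0,0,0,0,0,0,-1],[0,0,0,0,0,0,-1]]]'
python3 -c "
from h import *
plan([.5635,.015,.172],ori(-77.2),1)
t=vision.camera('top');np.savez('t7.npz',**t);s=dict(np.load('s6.npz'))['pixels']
g=cv2.cvtColor(s,cv2.COLOR_RGB2GRAY)[180:206,322:358];print('\n'.join(' '.join('%3d'%v for v in r) for r in g[5:20]))"
```

```text
clock: 21.98
ee_pos: [0.5597, -0.0063, 0.2008]
orientation: [0.994, 0.111, -0.001, 0.0]
contact_force: [0.3, 0.7, -1.5]
gripper_width: 0.265
gripper_force: 55.0
clock: 22.65
ee_pos: [0.5636, 0.0132, 0.201]
orientation: [0.994, 0.11, 0.001, 0.001]
contact_force: [0.2, 0.2, -2.6]
gripper_width: 0.261
gripper_force: 55.0
[0.3, -1.9, 29.0, 0.1, -0.1, -0.1]
113 112 109 114 114 123 162 181 183 183 180 183 184 184 183 184 186 184 184 182 185 178 174 169 166 151 144 126 125 116 114 113 110 101  97  83
110 112 110 111 115 158 184 181 186 186 183 185 182 183 185 180 182 183 182 185 184 181 185 186 186 178 179 166 164 148 148 113 104  83  79  92
110 113 112 164 164 180 186 184 185 184 183 187 182 184 164 142 140 139 141 156 179 182 183 184 186 186 185 186 184 178 175 160 142  98  93 106
170 173 172 195 190 185 185 183 183 180 182 184 171 144 115  92  90  86  96 107 139 167 180 180 181 182 181 186 181 182 183 182 142 110 108  99
205 206 199 191 187 184 183 187 186 185 185 185 150  97  86  87  82  84  84  89  93 140 178 180 182 183 180 180 179 178 183 162 104  89  86  77
205 198 193 186 187 186 1
[... 714 characters left out ...]
  88  87  84 101  99 120 125 146 148 169 170 184 188 188 185 188 184 187 183 182 181 182 141  95  73  70  83 118 192 161 150
104  90  88 104  90  86  92  95 108  91  85  86  99 100 120 125 145 149 171 185 186 185 184 184 185 185 162 108  85  68  69  82 123 159 142 133
104  90  85  87  86  84  93  92  97  92  85 109 103  87  87  88  91  96 122 139 146 152 168 183 186 162 118  85  66  71  61  78 108 140 142 107
 99  90  90  85  87  85  92  87  82  89  84 100 100  86  90 104  93  86  88  86  94  98 121 137 145 115  86  73  68  68  72  83  95 146 122  94
 91  85  91  89  86  88  87  89  87  88  87  89  90  89  90 101  91  87  92  98  85  90  87  85  94  86  80  72  65  73  76  90 128 134  98  91
```

```bash
python3 -c "
from h import *
s=dict(np.load('s6.npz'));print(atz(s,(338.9,189.2),.082))
o=env.get_obs();print(o['ee_pos'])"
python3 -m inch '[[[0.3,-1.8,6,0,0,0,-1],[0,0,8,0,0,0,-1],[0,0,7,0,0,0,-1],[0,0,5,0,0,0,-1],[0,0,3,0,0,0,-1],[0,0,0,0,0,0,-1],[0,0,0,0,0,0,-1],[0,0,0,0,0,0,-1]]]'
```

```text
[0.56254779 0.01351091 0.082     ]
[0.56360152 0.01333113 0.20097917]
clock: 23.37
ee_pos: [0.5637, 0.0159, 0.172]
orientation: [0.994, 0.111, 0.001, 0.001]
contact_force: [-0.3, 0.3, -0.7]
gripper_width: 0.26
gripper_force: 55.0
```

```bash
python3 -m inch '[[[0,0.8,2,0,0,0,-1],[0,0,3,0,0,0,-1],[0,0,3,0,0,0,-1],[0,0,2,0,0,0,-1],[0,0,0,0,0,0,-1],[0,0,0,0,0,0,-1],[0,0,0,0,0,0,-1],[0,0,0,0,0,0,-1]]]'
python3 -m inch '[[[0,0,1,0,0,0,-1],[0,0,1,0,0,0,-1],[0,0,1,0,0,0,-1],[0,0,1,0,0,0,-1],[0,0,0.5,0,0,0,-1],[0,0,0,0,0,0,-1],[0,0,0,0,0,0,-1],[0,0,0,0,0,0,-1]]]'
```

```text
clock: 24.03
ee_pos: [0.5638, 0.0151, 0.1619]
orientation: [0.994, 0.111, 0.001, 0.001]
contact_force: [0.4, 0.5, -2.0]
gripper_width: 0.264
gripper_force: 55.0
clock: 24.7
ee_pos: [0.5641, 0.015, 0.1581]
orientation: [0.994, 0.111, 0.001, 0.001]
contact_force: [-1.1, -0.0, 4.5]
gripper_width: 0.268
gripper_force: 55.0
```

The rod is through the hole and touching the mould at the expected height. Now I'll push.

```bash
python3 -m inch '[[[0,0,1,0,0,0,-1],[0,0,1,0,0,0,-1],[0,0,1,0,0,0,-1],[0,0,1,0,0,0,-1],[0,0,1,0,0,0,-1],[0,0,1,0,0,0,-1],[0,0,0,0,0,0,-1],[0,0,0,0,0,0,-1]]]'
python3 -m inch '[[[0,0,1,0,0,0,-1],[0,0,1,0,0,0,-1],[0,0,1,0,0,0,-1],[0,0,1,0,0,0,-1],[0,0,1,0,0,0,-1],[0,0,1,0,0,0,-1],[0,0,0,0,0,0,-1],[0,0,0,0,0,0,-1]]]'
python3 -m inch '[[[0,0,1,0,0,0,-1],[0,0,1,0,0,0,-1],[0,0,1,0,0,0,-1],[0,0,1,0,0,0,-1],[0,0,1,0,0,0,-1],[0,0,0,0,0,0,-1],[0,0,0,0,0,0,-1],[0,0,0,0,0,0,-1]]]'
```

```text
clock: 25.37
ee_pos: [0.565, 0.0157, 0.1528]
orientation: [0.994, 0.111, 0.002, 0.0]
contact_force: [-0.9, 3.2, 8.3]
gripper_width: 0.264
gripper_force: 55.0
clock: 26.03
ee_pos: [0.5632, 0.015, 0.1447]
orientation: [0.994, 0.111, -0.0, 0.001]
contact_force: [0.0, 0.4, -0.7]
gripper_width: 0.266
gripper_force: 55.0
clock: 26.7
ee_pos: [0.5638, 0.0151, 0.1404]
orientation: [0.994, 0.111, 0.0, 0.001]
contact_force: [0.0, 0.1, -1.2]
gripper_width: 0.265
gripper_force: 55.0
```

```bash
python3 -m inch '[[[0,0,3,0,0,0,-1],[0,0,3,0,0,0,-1],[0,0,3,0,0,0,-1],[0,0,3,0,0,0,-1],[0,0,3,0,0,0,-1],[0,0,0.5,0,0,0,-1],[0,0,0,0,0,0,-1],[0,0,0,0,0,0,-1]]]'
python3 -m inch '[[[0,0,0.7,0,0,0,-1],[0,0,0.7,0,0,0,-1],[0,0,0.7,0,0,0,-1],[0,0,0.7,0,0,0,-1],[0,0,0.5,0,0,0,-1],[0,0,0,0,0,0,-1],[0,0,0,0,0,0,-1],[0,0,0,0,0,0,-1]]]'
```

```text
clock: 27.37
ee_pos: [0.5638, 0.0151, 0.1248]
orientation: [0.994, 0.111, 0.0, 0.001]
contact_force: [-0.3, 0.0, -1.5]
gripper_width: 0.263
gripper_force: 55.0
clock: 28.03
ee_pos: [0.5642, 0.0151, 0.1226]
orientation: [0.994, 0.111, 0.001, 0.001]
contact_force: [-2.9, -0.1, 7.6]
gripper_width: 0.262
gripper_force: 55.0
```

The mould lies flat on the pad: its top touches at about 38 mm against 37 mm expected. Withdrawing and returning the punch.

```bash
python3 -m inch '[[[0,0,-3,0,0,0,-1],[0,0,-8,0,0,0,-1],[0,0,-15,0,0,0,-1],[0,0,-20,0,0,0,-1],[0,0,-25,0,0,0,-1],[0,0,-15,0,0,0,-1],[0,0,-8,0,0,0,-1],[0,0,0,0,0,0,-1]]]'
python3 -m inch '[[[0,0,-4,0,0,0,-1],[0,0,0,0,0,0,-1],[-8,20,0,0,0,0,-1],[-16,38,0,0,0,0,-1],[-16,38,0,0,0,0,-1],[-16,38,0,0,0,0,-1],[-16,38,0,0,0,0,-1],[-16,38,0,0,0,0,-1]]]'
python3 -c "
from h import *
plan([.5012,-.3074,.215],ori(-77.2),1)"
```

```text
clock: 28.7
ee_pos: [0.5648, 0.0152, 0.2176]
orientation: [0.994, 0.111, 0.002, 0.001]
contact_force: [-0.4, 0.3, -2.4]
gripper_width: 0.268
gripper_force: 55.0
clock: 29.37
ee_pos: [0.5228, -0.2106, 0.2185]
orientation: [0.994, 0.111, -0.0, 0.0]
contact_force: [0.4, -0.6, -1.1]
gripper_width: 0.263
gripper_force: 55.0
[-42.5, 89.7, 3.5, -0.0, 0.1, -0.0]
```

```bash
python3 -m inch '[[[-16,35,0,0,0,0,-1],[-14,30,0,0,0,0,-1],[-8,16,0,0,0,0,-1],[-3,6,0,0,0,0,-1],[0,0,0,0,0,0,-1],[0,0,0,0,0,0,-1],[0,0,0,0,0,0,-1],[0,0,0,0,0,0,-1]]]'
python3 -c "
from h import *
plan([.5012,-.3074,.12],ori(-77.2),1)"
```

```text
clock: 30.03
ee_pos: [0.5036, -0.3015, 0.2196]
orientation: [0.994, 0.112, 0.0, 0.0]
contact_force: [-0.1, -0.0, -1.2]
gripper_width: 0.266
gripper_force: 55.0
[-3.7, 5.1, 99.6, 0.0, -0.0, 0.0]
```

```bash
python3 -m inch '[[[-3.7,5.1,0,0,0,0,-1],[0,0,10,0,0,0,-1],[0,0,15,0,0,0,-1],[0,0,10,0,0,0,-1],[0,0,5,0,0,0,-1],[0,0,0,0,0,0,-1],[0,0,0,0,0,0,-1],[0,0,0,0,0,0,-1]]]'
python3 -c "
from h import *
plan([.5012,-.3074,.1],ori(-77.2),1)"
```

```text
clock: 30.7
ee_pos: [0.5012, -0.309, 0.1802]
orientation: [0.994, 0.111, 0.001, 0.001]
contact_force: [-1.2, -0.0, -1.3]
gripper_width: 0.267
gripper_force: 55.0
[0.3, -1.7, 80.2, 0.1, -0.1, -0.1]
```

```bash
python3 -m inch '[[[0.2,-1.6,5,0,0,0,-1],[0,0,7,0,0,0,-1],[0,0,6,0,0,0,-1],[0,0,2,0,0,0,-1],[0,0,0,0,0,0,-1],[0,0,0,0,0,0,-1],[0,0,0,0,0,0,-1],[0,0,0,0,0,0,-1]]]'
python3 -m inch '[[[0,0,8,0,0,0,-1],[0,0,12,0,0,0,-1],[0,0,14,0,0,0,-1],[0,0,12,0,0,0,-1],[0,0,6,0,0,0,-1],[0,0,3,0,0,0,-1],[0,0,0,0,0,0,-1],[0,0,0,0,0,0,-1]]]'
```

```text
clock: 31.37
ee_pos: [0.5009, -0.3074, 0.16]
orientation: [0.994, 0.111, 0.001, 0.001]
contact_force: [0.2, -0.6, -1.9]
gripper_width: 0.269
gripper_force: 55.0
clock: 32.03
ee_pos: [0.5009, -0.3074, 0.1048]
orientation: [0.994, 0.111, 0.0, 0.001]
contact_force: [0.4, -0.4, -1.5]
gripper_width: 0.262
gripper_force: 55.0
```

```bash
python3 -m inch '[[[0,0,3,0,0,0,-1],[0,0,2.5,0,0,0,-1],[0,0,1.5,0,0,0,-1],[0,0,1,0,0,0,-1],[0,0,0.7,0,0,0,-1],[0,0,0,0,0,0,-1],[0,0,0,0,0,0,-1],[0,0,0,0,0,0,-1]]]'
python3 -m inch '[[[0,0,0.4,0,0,0,-1],[0,0,0.4,0,0,0,-1],[0,0,0.4,0,0,0,-1],[0,0,0.3,0,0,0,-1],[0,0,0,0,0,0,-1],[0,0,0,0,0,0,-1],[0,0,0,0,0,0,-1],[0,0,0,0,0,0,-1]]]'
```

```text
clock: 32.7
ee_pos: [0.5008, -0.3073, 0.0962]
orientation: [0.994, 0.111, 0.001, 0.001]
contact_force: [0.9, 0.3, -1.7]
gripper_width: 0.266
gripper_force: 55.0
clock: 33.37
ee_pos: [0.5009, -0.3074, 0.0956]
orientation: [0.994, 0.111, 0.001, 0.001]
contact_force: [-2.3, 1.3, 8.2]
gripper_width: 0.264
gripper_force: 55.0
```

```bash
python3 -m inch '[[[0,0,0,0,0,0,0],[0,0,0,0,0,0,0],[0,0,0,0,0,0,0],[0,0,0,0,0,0,0],[0,0,-8,0,0,0,0],[0,0,-20,0,0,0,0],[0,0,-30,0,0,0,0],[0,0,-35,0,0,0,0]]]'
python3 -m inch '[[[0,0,-35,0,0,0,0],[0,0,-30,0,0,0,0],[0,0,-25,0,0,0,0],[0,0,-10,0,0,0,0],[0,0,0,0,0,0,0],[0,0,0,0,0,0,0],[0,0,0,0,0,0,0],[0,0,0,0,0,0,0]]]'
python3 - <<'E'
from h import *
s=vision.camera('scene');w=vision.camera('wrist')
S0=dict(np.load('s6.npz'))['pixels'];W0=dict(np.load('w5.npz'))
d=np.abs(s['pixels'].astype(int)-S0).max(2)
for n,(u,v,a,b) in dict(rack=(236,110,66,75),cradle=(310,175,60,60)).items():
    m=d[v:v+b,u:u+a]>60;print(n,m.sum(),(np.argwhere(m).mean(0)+[v,u]) if m.any() else '')
g=cv2.cvtColor(s['pixels'],cv2.COLOR_RGB2GRAY)
print('flask/hole\n'+'\n'.join(' '.join('%3d'%v for v in r) for r in g[184:224:2,322:360:2]))
# punch collar and grip as seen by wrist: expected pixels and dark/bright check
print('grip top px',proj(w,[.502,-.3066,.14],True),'collar',proj(w,[.5017,-.307,.091],True))
gw=cv2.cvtColor(w['pixels'],cv2.COLOR_RGB2GRAY);u,v=proj(w,[.5017,-.307,.115],True).astype(int)
print('\n'.join(' '.join('%3d'%x for x in r) for r in gw[v-24:v+26:2,u-24:u+24:2]))
E
```

```text
clock: 34.03
ee_pos: [0.4996, -0.3065, 0.1875]
orientation: [0.994, 0.111, -0.001, -0.001]
contact_force: [0.3, -1.0, 1.1]
gripper_width: 0.504
gripper_force: 0.0
clock: 34.7
ee_pos: [0.4997, -0.3065, 0.2854]
orientation: [0.994, 0.111, -0.001, -0.001]
contact_force: [0.0, 0.1, 0.2]
gripper_width: 0.501
gripper_force: 0.0
rack 34 [169.67647059 297.26470588]
cradle 49 [183.65306122 334.16326531]
flask/hole
132 114 112 127 182 184 184 185 183 175 150 135 122 115 113 110 110 115  83
206 110 114 178 188 186 184 183 183 184 184 185 186 177 164 144 104  79 104
204 170 175 184 184 182 171 114  88  95 137 180 181 183 182 182 140 106  89
207 192 186 187 183 184 152  81  80  80  88 178 183 182 183 169  87  65  95
175 167 183 183 187 187 185 159 149 152 164 183 180 175 180 104  96 169 189
129  88  86 121 147 165 182 186 188 185 182 182 180 183 119  75 102 197 143
108  83  93  92 103  84  96 120 146 167 184 186 188 161  81  69 127 142  96
 96  88  86  87  87  89  98  90  95  84  95 124 146  92  69  73  98 125  81
 85  91  89  90  90  83  90  91  86  86  88 105 103  81  64  86 141  84  82
162  95
[... 2603 characters left out ...]
  30  69  80  77  80  84  86
 55  60  58  51  50  44  36  69  26  14  26  20  19  20  47  49  39  55  85  79  81  82  88  81
 49  58  57  47  51  49  26  86  79   7  15  17  22  17   7  41  25  73  76  78  82  83  91  84
 48  54  51  46  53  42  26  80  81  81  46  17  20   7  39  51  77  75  76  79  79  84  83  81
 50  52  49  51  46  58  27  81  85  80  90  89  93  73  88  72  79  75  79  82  79  85  88  82
 46  50  58  46  55  46  35  66  83  86  81  86  85  82  85  78  84  77  79  81  84  81  82  84
 44  55  58  50  48  50  36  82  79  87  81  85  83  80  81  78  71  76  81  80  86  83  84  82
 51  61  51  48  46  53  30  87  77  39  57  71  85  82  89  79  79  81  82  81  84  82  84  83
```

```bash
python3 - <<'E'
from h import *
print(order.finish_job())
E
```

```text
the job is handed in; nothing more can be done
None
```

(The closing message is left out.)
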